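# Shift the lapping machine's gear lever into the marked gate slot

## Robot

A 6-joint arm with a two-finger parallel gripper is mounted at the origin on the work surface; the furniture and walls round the work are solid. World frame = base frame: x ahead of the robot, y to its left, z up, the work surface at z = 0. Lengths are in m, angles in rad, forces in N, time in s.
With the tool pointing down it reaches from about 0.375 to 0.75 m from the base axis. Payload 9 kg.
Tool frame: the origin (TCP) lies midway between the tips of the shut fingers; the grasp point (between the pads) lies r.grip_point_offset behind it (r.grip_point_offset is the distance from the TCP to the grasp point, in m); z points along the fingers, y is the line along which they close (so a half turn about z gives the same grasp; the last joint's range is limited). The gripper opens to 85 mm and grips with 20 to 120 N. Pads are 22 mm wide; open, the fingers measure 114 mm over their backs; the gripper's body (76 mm by 85 mm) begins 54 mm behind the grasp point. The pads swing forward as they close: fully open they stand 13 mm farther back than shut.
Start: joints at [0.92, 0.104, 0.097, 1.564, 0, 1.353], TCP at [0.252, 0.545, 0.231] pointing down, gripper open.
Joint ranges: [-2.99, 2.99], [-0.84, 1.86], [-1.1, 1.16], [-1.84, 2.11], [-1.51, 1.56], [-3.14, 3.14]. Speed limits (rad/s): [2.22, 2.22, 2.57, 3.14, 3.14, 3.14].

## Interface

Orientations are given as [roll, pitch, yaw] about the fixed x, y, z axes, in that order (R = Rz(yaw) Ry(pitch) Rx(roll)).
In Python, from rig import r, snapshot gives the robot as it stands.
- The arm moves only by the tool move_arm, never from a script. Its argument "deltas" is a list of rows, each a list of 7 numbers: the shift along the world's x, y, z normalised to -1 to 1, where 1 is 75 mm, then the turn, a rotation vector about the world's x, y, z normalised to -1 to 1, where 1 is 0.12 rad, then the finger opening in mm, from 0 to 85.4. A call has 1 to 20 rows; each row shifts and turns the commanded pose from where the row before left it; what a row does not reach is not made up. A row lasts 1/8 s, in which the tool goes at most 62.5 mm and 10.7 degrees, less where a joint would pass 70% of its speed; a pose out of reach is approached as far as the arm can. A call with a number of a shift or a turn outside -1 to 1 is refused whole. A call with a gripper value outside its range is refused whole. The fingers move at their own pace and stop on an object; the grip force is fixed at half the most. Time passes only in rows, so rows that do not move let the fingers close. It gives the time, the measured TCP pose, the force, the opening and the grip force at its end, in the units of the state.
- r.read_state(): the state, without advancing time (a new reading comes with each control period).
- snapshot(name): name is "scene" or "top" or "wrist"; returns a dict with "frame" (384x512x3 uint8, red, green, blue), "z_map" (384x512 float32, m along the optical axis (not along the pixel's ray), 0 where there is no reading), "intrinsics" (3x3 intrinsics, pixels), "k1" (the pictures are not rectified: a ray, as slopes to the right and down, at radius r is drawn at 1 + k1 r^2 times it, then the intrinsics apply), "extrinsics" (4x4, takes a point from camera to world coordinates). Camera axes: x right, y down, z forward; pixel columns grow to the right and rows downward; lengths in m; the calibration is good to about 2 mm. A picture is of the moment at which its call begins.
- r.finish_job(): hands the job in; it is judged then, once.
The state is a dict: "clock": time; "qpos": joint angles; "dq": joint speeds; "effort": joint torques, N m; "position": TCP position; "ee_rot": TCP orientation; "force": force on the tool from outside, world axes, zero at the start; "wrist_torque": the same for the moment, N m; "width": finger opening in m; "finger_force": force on a finger pad.
Only numpy, scipy, OpenCV 4.12 (cv2) and the standard library are available. Lean on these libraries where they do the work, as an engineer would, in place of code of your own. Each camera call takes 0.05 s, during which the arm holds its last target. There are 200 camera calls.

## Task

Shift the gear lever of the small lapping machine into the corner slot of its gate that has the tall post beside it: the lever starts in the near half of the middle lane, so push its ball knob with closed fingertips to the cross slot, sideways to the outer lane, and then fully home to the end of the marked slot, and draw the hand away. Only push the knob, never take the lever between the fingers, do not ram it against the gate, do not run it into any of the other three corner slots, and leave the things around the machine where they are.

Things in the scene. Friction and masses are not known exactly. Their poses are not given: they have to be found in the camera images.
- machine: Grey lapping machine fixed to the table: housing 124 (x) by 310 (y, -222 to +87) by 72 mm high, steel gate plate (112 x 166 mm, top at 82 mm) on its left part, round lap wheel (axis at y = -152, radius 50, top at 99 mm) on its right. Origin on the table below the gate's centre; at yaw 0 x points away from the robot, y to its left, z up. Yaw -0.28 to 0.05 rad.
- gate (a point): Centre of the gate, 82 mm above the table. A cross slot runs along the machine's y through it; three lanes (middle, left, right) cross it along x: two middle and four corner slot ends. Slots are 14 mm wide round a 10 mm lever rod: 2 mm (0.034 rad) of play either way. Steel markers 18 mm wide stand at the plate's corners, x = +-42, y = +-67 mm: one tall post, three flat plugs (3 mm).
- marker_post: Fixed steel post, 18 mm diameter, 22 mm tall (top 104 mm above the table); origin at the centre of its foot on the gate plate. It stands at one of the four corners of the gate plate and marks the corner slot next to it (same sign of x and y in the machine's frame) as the one wanted.
- knob (a point): Centre of the black ball knob, 32 mm diameter, on the lever. The lever tilts about a cross pivot 20 mm above the table under the gate's centre, ball centre 130 mm from it: in the machine's frame x = 0.130 sin(fore), y = 0.130 cos(fore) sin(side), z = 0.020 + 0.130 cos(fore) cos(side) m. About 2 N at the knob moves it against friction; no spring: it stays where it is left.
- rod (a point): Point on the lever's 10 mm steel rod, 35 mm below the centre of the ball knob along the rod.
- gear_fore (a joint): Tilt of the lever along the lanes, rad: 0 in the cross slot, positive towards the machine's +x (away from the robot), +-0.31 at the lane ends (hard stops). Starts at -0.29 to -0.08, in the half of the middle lane nearer the robot. Changing lanes is possible only within about +-0.03 of 0.
- gear_side (a joint): Tilt of the lever along the cross slot, rad: 0 in the middle lane, positive towards the machine's +y (left), +-0.42 in the outer lanes (hard stops). An outer lane can be entered when it is beyond about +-0.38.
- pocket_lens: Small folding hand lens, 34 x 49 x 13 mm, lying loose between the robot and the machine, on the left; origin at its underside. Bystander.
- pencil: Yellow pencil 150 mm long, 8 mm thick, lying loose left of the machine, pointing away from the robot. Bystander.
- marker: Blue marker pen 132 mm long, 11 mm thick, lying loose between the pencil and the hand lens. Bystander.
- stain_bottle: Purple bottle with a white cap, 32 mm diameter, 75 mm tall, standing loose left of the machine; origin under its centre. Bystander.
- oil_bottle: Amber bottle with a black cap, 28 mm diameter, 62 mm tall, standing loose left of the machine, nearer the robot than the purple one; origin under its centre. Bystander.

How it is judged:
By the outcome, as a careful person would: the job done as asked, in the order asked, and still so for the second after the job is handed in, with the robot touching nothing.
It also fails if it takes over 56 s, if anything falls off the work surface, if the arm or the gripper's body presses on something with over 40 N, if the wrist force passes 120 N, or if a joint passes its speed limit or range.

## Working session

There is one attempt and no reset: what is moved stays moved. The work goes in short steps, Python scripts to look and compute and a tool call to move; the robot and the scene stay as the last step left them, time stands still between calls to the robot, and variables do not carry over. Pictures are saved under pics/ and viewed, at most 10 in all, crops included, and the job is handed in when it is done.

Besides the shell and the picture viewer there is one more tool, called after "Request:" as name([rows], argument=value, ...), one row to a line, values as JSON. move_arm: Moves the arm, as the interface text tells. Its arguments: {"type":"object","properties":{"deltas":{"type":"array"}},"required":["deltas"]}

```bash
mkdir -p pics; cat > h.py <<'E'
import numpy as np, cv2
from rig import r, snapshot
def pts(s):
    K=s["intrinsics"];h,w=s["z_map"].shape
    u,v=np.meshgrid(np.arange(w),np.arange(h))
    D=np.array([s["k1"],0,0,0,0],float)
    n=cv2.undistortPoints(np.stack([u,v],-1).reshape(-1,1,2).astype(np.float64),np.array(K,float),D).reshape(h,w,2)
    z=s["z_map"]; P=np.dstack([n[...,0]*z,n[...,1]*z,z])
    E=np.array(s["extrinsics"]); return P@E[:3,:3].T+E[:3,3]
def save(s,n): cv2.imwrite(f"pics/{n}.png",cv2.cvtColor(s["frame"],cv2.COLOR_RGB2BGR))
E
python3 - <<'E'
from h import *
st=r.read_state(); print(st, r.grip_point_offset)
a=snapshot("scene");b=snapshot("top");save(a,"a");save(b,"b")
np.savez("s0.npz",a=pts(a),b=pts(b))
i=np.hstack([a["frame"],b["frame"]]);print(a["k1"],a["extrinsics"],b["extrinsics"])
E
```

```text
{'clock': 0.0, 'qpos': array([9.20272572e-01, 1.04690661e-01, 9.64942895e-02, 1.56387379e+00,
       7.16140609e-06, 1.35310219e+00]), 'dq': array([-0.00090071, -0.00122808, -0.00025795,  0.001143  ,  0.00030591,
        0.00027336]), 'effort': array([-1.69877527e-03, -5.56924832e+01,  5.03649580e+01,  1.67312130e-02,
       -5.14969070e-04,  3.90316336e-05]), 'position': array([0.25145822, 0.54442284, 0.23054114]), 'ee_rot': array([-3.14035043e+00, -2.82114290e-04,  2.70876286e+00]), 'force': array([-0.2213261 ,  0.16542202, -0.38222325]), 'wrist_torque': array([ 0.0347746 , -0.03993518,  0.01847226]), 'finger_force': 0.0, 'width': 0.0854949905962959} 0.0187
-0.017411274996229395 [[ 0.78063101 -0.25033639  0.5726665  -0.05545   ]
 [-0.62485393 -0.33187902  0.70669221 -0.49669045]
 [ 0.01314522 -0.90949877 -0.41549873  0.45766358]
 [ 0.          0.          0.          1.        ]] [[-0.12425458 -0.9687598   0.21462817  0.2389341 ]
 [-0.99223889  0.12027084 -0.03157402  0.12333205]
 [ 0.00477414 -0.21688564 -0.97618535  1.02244199]
 [ 0.          0.          0.          1.        ]]
```

View pics/b.png

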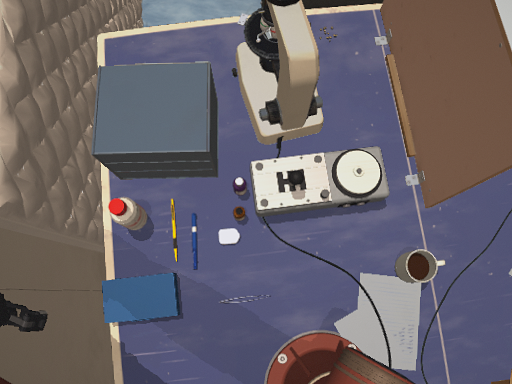

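View pics/a.png

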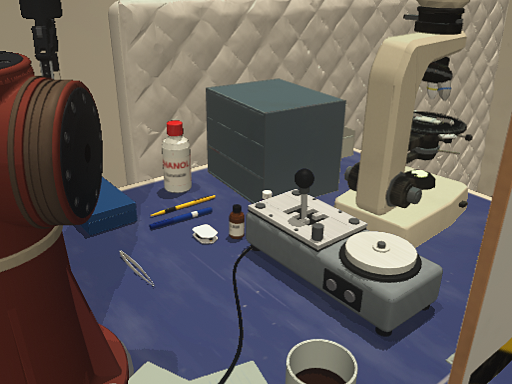

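The top view shows the gate plate at about (290,180), the lap wheel at (357,173) and the knob seen from above at about (292,180). The scene view shows the knob at (304,178) and the tall post at (317,232), which looks like the near-right corner. I'll check these against the depth data.

```bash
cat > m.py <<'E'
from h import *
d=np.load("s0.npz");A=d["a"];B=d["b"]
ia=cv2.imread("pics/a.png");ib=cv2.imread("pics/b.png")
print("b wheel",B[173,350],"b gate pix",B[160,265],B[180,290])
# wheel top circle (z~.099) from top view
def reg(P,z0,z1):
    return (P[...,2]>z0)&(P[...,2]<z1)&(P[...,0]>.33)&(P[...,0]<.65)&(P[...,1]<.2)&(P[...,1]>-.3)
for n,P,im in(("a",A,ia),("b",B,ib)):
    m=reg(P,.078,.087).astype(np.uint8)
    c=max(cv2.findContours(m,0,2)[0],key=cv2.contourArea)
    mm=np.zeros_like(m);cv2.drawContours(mm,[c],-1,1,-1)
    q=P[(mm>0)&(m>0)]
    rect=cv2.minAreaRect((q[:,:2]*1000).astype(np.float32));print(n,"plate",rect,np.median(q[:,2]))
    w=P[reg(P,.094,.104)&(P[...,1]<-.05)]
    if len(w):print(" wheel",cv2.minEnclosingCircle((w[:,:2]*1000).astype(np.float32)),len(w),w[:,2].mean())
    k=reg(P,.118,.175);k&=(P[...,1]>-.15)
    q=P[k];print(" knob",q.mean(0) if len(q) else 0,len(q),q.min(0),q.max(0))
    x=np.c_[2*q,np.ones(len(q))];s=np.linalg.lstsq(x,(q**2).sum(1),rcond=None)[0];print(" sphere",s[:3],np.sqrt(s[3]+s[:3]@s[:3]))
    v,u=np.nonzero(k);print(" pix",u.mean(),v.mean(),u.min(),u.max(),v.min(),v.max())
    g=reg(P,.088,.108)&(P[...,1]>-.12)
    q=P[g]
    nl,lab,stt,ce=cv2.connectedComponentsWithStats(g.astype(np.uint8))
    for i in range(1,nl):
        if stt[i,4]>4: print("  blob",ce[i],stt[i,4],P[lab==i].mean(0).round(4),P[lab==i][:,2].max())
E
python3 m.py
```

```text
b wheel [ 0.4640833  -0.12178615  0.08836869] b gate pix [0.5200301  0.06270152 0.07861908] [0.44784353 0.02232106 0.15737237]
a plate ((465.1976318359375, 9.527488708496094), (114.71792602539062, 168.52711486816406), 0.022615596652030945) 0.08118329965082838
 wheel ((531.9034423828125, -70.04064178466797), 118.43978881835938) 322 0.09936312235607761
 knob [0.57313637 0.06865326 0.14588883] 3679 [ 0.43697328 -0.06797012  0.11801223] [0.6499417  0.19999623 0.1749842 ]
 sphere [0.55373735 0.06567679 0.13876216] 0.11544258022989724
 pix 330.2256047839087 153.91383528132644 258 414 118 196
  blob [288.22241993 160.56405694] 562 [0.5732 0.1713 0.0982] 0.10796395419158256
  blob [382.28279182 190.77858002] 831 [ 0.6063 -0.0325  0.0987] 0.10791915375133926
  blob [303.94666667 206.69333333] 75 [0.4561 0.0057 0.098 ] 0.1079477664902162
  blob [317.67307692 229.55128205] 156 [ 0.4201 -0.0608  0.098 ] 0.10495624778698087
  blob [361.32917706 238.90773067] 401 [ 0.4633 -0.1089  0.0891] 0.09111875530558017
b plate ((464.4531555175781, 11.970268249511719), (113.45707702636719, 166.5814971923828), 0.4071248173713684) 0.0813293000068539
 wheel ((520.6513061523438, -79.59773254394531), 109.70761108398438) 88 0.09939354866970307
 knob [0.56861826 0.041555   0.14358727] 961 [ 0.43713144 -0.06560073  0.11804767] [0.64918298 0.19985622 0.1746385 ]
 sphere [0.53891746 0.07177617 0.13296157] 0.11027248301198415
 pix 272.47242455775233 129.3579604578564 200 316 88 185
  blob [319.65217391 104.95652174] 23 [ 0.6281 -0.077   0.1029] 0.10719121479801774
  blob [284.76699029 119.91262136] 206 [0.6023 0.0072 0.1   ] 0.10795030587528986
  blob [344.54151625 173.71119134] 277 [ 0.4637 -0.1088  0.09  ] 0.09341541811130238
  blob [208.24 166.04] 25 [0.516  0.1902 0.0979] 0.1067320968287443
  blob [324.31666667 193.73333333] 60 [ 0.4216 -0.0541  0.1019] 0.10650752408236486
```

```bash
cat > k.py <<'E'
from h import *
def knob(P,c=(.4649,.0107)):
    k=(abs(P[...,0]-c[0])<.07)&(abs(P[...,1]-c[1])<.085)&(P[...,2]>.128)&(P[...,2]<.168)
    q=P[k]
    s=np.linalg.lstsq(np.c_[2*q,np.ones(len(q))],(q**2).sum(1),rcond=None)[0]
    d=s[:3]-[*c,.02]
    return s[:3].round(4),round(float(np.sqrt(s[3]+s[:3]@s[:3])),4),len(q),"fore",round(float(np.arcsin(np.clip(d[0]/.13,-1,1))),3),"side",round(float(np.arctan2(d[1],d[2])),3)
E
python3 - <<'E'
from k import *
d=np.load("s0.npz")
for n in "ab": print(n,knob(d[n]))
P=np.r_[d["a"].reshape(-1,3),d["b"].reshape(-1,3)]
print(knob(P[None]))
# edges of housing/obstacles: anything above z .1 near gate
o=P[(P[:,2]>.12)&(P[:,0]<.66)&(P[:,0]>.5)&(P[:,1]<.2)&(P[:,1]>-.2)]
for y in np.arange(-.2,.2,.04):
    q=o[(o[:,1]>=y)&(o[:,1]<y+.04)]; print(round(y,2),len(q),q.min(0).round(3) if len(q) else "")
# yaw via housing/plate edges
for n in "ab":
    p=d[n].reshape(-1,3);p=p[(abs(p[:,2]-.0815)<.003)&(abs(p[:,0]-.465)<.07)&(abs(p[:,1]-.01)<.1)]
    f=[(y,np.percentile(p[abs(p[:,1]-y)<.008][:,0],[1,99]).round(4)) for y in(-.06,-.04,.05,.07,.085)];print(n,f)
E
```

```text
a (array([0.4551, 0.0081, 0.1474]), 0.0171, 365, 'fore', -0.076, 'side', -0.02)
b (array([0.453 , 0.0096, 0.15  ]), 0.015, 183, 'fore', -0.091, 'side', -0.008)
(array([0.4545, 0.0085, 0.1475]), 0.017, 548, 'fore', -0.08, 'side', -0.018)
-0.2 0 
-0.16 0 
-0.12 0 
-0.08 1802 [ 0.593 -0.067  0.12 ]
-0.04 5932 [ 0.586 -0.04   0.12 ]
0.0 2278 [0.586 0.    0.12 ]
0.04 31 [0.61 0.04 0.12]
0.08 0 
0.12 22 [0.63  0.158 0.12 ]
0.16 4385 [0.512 0.16  0.12 ]
a [(-0.06, array([0.4095, 0.5189])), (-0.04, array([0.409 , 0.5193])), (0.05, array([0.4089, 0.519 ])), (0.07, array([0.4086, 0.509 ])), (0.085, array([0.4087, 0.5176]))]
b [(-0.06, array([0.4095, 0.5192])), (-0.04, array([0.4096, 0.5196])), (0.05, array([0.4092, 0.5178])), (0.07, array([0.4092, 0.5183])), (0.085, array([0.4085, 0.5183]))]
```

Request:
move_arm([
  [0.11, -0.445, 0, 0, 0, 0.225, 0],
  [0.11, -0.445, 0, 0, 0, 0.225, 0],
  [0.11, -0.445, 0, 0, 0, 0.225, 0],
  [0.11, -0.445, 0, 0, 0, 0.225, 0],
  [0.11, -0.445, 0, 0, 0, 0.225, 0],
  [0.11, -0.445, 0, 0, 0, 0.225, 0],
  [0.11, -0.445, 0, 0, 0, 0.225, 0],
  [0.11, -0.445, 0, 0, 0, 0.225, 0],
  [0.11, -0.445, 0, 0, 0, 0.225, 0],
  [0.11, -0.445, 0, 0, 0, 0.225, 0],
  [0.11, -0.445, 0, 0, 0, 0.225, 0],
  [0.11, -0.445, 0, 0, 0, 0.225, 0],
  [0.11, -0.445, 0, 0, 0, 0.225, 0],
  [0.11, -0.445, 0, 0, 0, 0.225, 0],
  [0.11, -0.445, 0, 0, 0, 0.225, 0],
  [0.11, -0.445, 0, 0, 0, 0.225, 0],
  [0, 0, 0, 0, 0, 0, 0],
  [0, 0, 0, 0, 0, 0, 0],
])

```text
clock: 2.35
position: [0.3834, 0.011, 0.2311]
ee_rot: [3.141, -0.001, 3.14]
force: [0.2, -0.0, 0.1]
width: -0.0
finger_force: 0.0
```

Request:
move_arm([
  [0, 0, -0.31, 0, 0, 0, 0],
  [0, 0, -0.31, 0, 0, 0, 0],
  [0, 0, -0.31, 0, 0, 0, 0],
  [0, 0, -0.31, 0, 0, 0, 0],
  [0, 0, 0, 0, 0, 0, 0],
])

```text
clock: 2.98
position: [0.3825, 0.0119, 0.137]
ee_rot: [3.141, -0.002, -3.141]
force: [-0.8, 0.8, 1.3]
width: -0.0004
finger_force: 0.0
```

```bash
python3 - <<'E'
from k import *
a=snapshot("scene");b=snapshot("top");w=snapshot("wrist");print(r.read_state()["position"])
c=np.hstack([cv2.resize(a["frame"][130:280,220:420],(400,300)),cv2.resize(w["frame"],(400,300))])
cv2.imwrite("pics/c.png",c[...,::-1])
Pa=pts(a)
m=Pa[(Pa[...,2]<.17)&(Pa[...,2]>.11)&(abs(Pa[...,1]-.01)<.05)&(Pa[...,0]>.35)&(Pa[...,0]<.42)]
print(m.min(0),m.max(0),len(m))
E
```

```text
[0.38400217 0.01103092 0.13940389]
[ 0.37049143 -0.00372338  0.13549573] [0.39319876 0.02656282 0.16998658] 350
```

View pics/c.png

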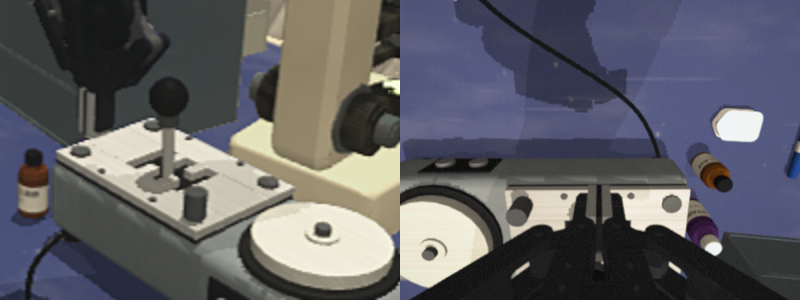

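The knob is clear of the fingers (crop (168,98)), and the post is beside the near-right slot at (195,203). Next I push forward gently towards the cross slot.

Request:
move_arm([
  [0.125, 0, 0, 0, 0, 0, 0],
  [0.125, 0, 0, 0, 0, 0, 0],
  [0.125, 0, 0, 0, 0, 0, 0],
  [0.125, 0, 0, 0, 0, 0, 0],
  [0.03, 0, 0, 0, 0, 0, 0],
  [0.03, 0, 0, 0, 0, 0, 0],
  [0.03, 0, 0, 0, 0, 0, 0],
  [0.03, 0, 0, 0, 0, 0, 0],
  [0.03, 0, 0, 0, 0, 0, 0],
  [0.03, 0, 0, 0, 0, 0, 0],
  [0, 0, 0, 0, 0, 0, 0],
])

```text
clock: 4.5
position: [0.4348, 0.0107, 0.1383]
ee_rot: [3.141, 0.0, 3.141]
force: [-1.5, 0.6, 1.4]
width: -0.0003
finger_force: 0.6
```

```bash
cat > c.py <<'E'
from k import *
import sys
s=r.read_state();print(s["position"].round(4),s["force"].round(1))
n=sys.argv[1] if len(sys.argv)>1 else None
def black(S):
    P=pts(S);f=S["frame"].max(2);
    k=(abs(P[...,0]-.4649)<.07)&(abs(P[...,1]-.0107)<.085)&(P[...,2]>.115)&(P[...,2]<.168)
    return P,k
# knob sphere r=16 fixed: robust fit with finger excluded by TCP box
from scipy.optimize import least_squares
p=s["position"]
def fit(P,k):
    q=P[k]; out=(abs(q[:,0]-p[0])>.0125)|(abs(q[:,1]-p[1])>.0165)
    q=q[out]
    g=np.median(q,0)
    for _ in range(4):
        x=least_squares(lambda c:np.linalg.norm(q-c,axis=1)-.016,g,loss="soft_l1",f_scale=.002).x
        q2=q[abs(np.linalg.norm(q-x,axis=1)-.016)<.004]; g=x
        if len(q2)>20:q=q2
    d=x-[.4645,.0105,.02];return x.round(4),len(q),"R",round(float(np.linalg.norm(d)),4),"fore",round(float(np.arcsin(np.clip(d[0]/.13,-1,1))),3),"side",round(float(np.arctan2(d[1],d[2])),3)
A=snapshot("scene");B=snapshot("top")
for nm,S in(("scene",A),("top",B)):
    P,k=black(S);k&=P[...,2]>.128
    print(nm,fit(P,k))
if n: cv2.imwrite(f"pics/{n}.png",np.hstack([cv2.resize(A["frame"][130:280,220:420],(400,300)),cv2.resize(B["frame"][130:230,230:363],(400,300))])[...,::-1])
E
python3 c.py d
```

```text
[0.4348 0.0107 0.1383] [-1.5  0.6  1.4]
scene (array([0.4618, 0.0072, 0.1485]), 272, 'R', 0.1286, 'fore', -0.021, 'side', -0.026)
  return _methods._mean(a, axis=axis, dtype=dtype,
  ret = um.true_divide(
Traceback (most recent call last):
  File "c.py", line 24, in <module>
    print(nm,fit(P,k))
             ~~~^^^^^
  File "c.py", line 17, in fit
    x=least_squares(lambda c:np.linalg.norm(q-c,axis=1)-.016,g,loss="soft_l1",f_scale=.002).x
      ~~~~~~~~~~~~~^^^^^^^^^^^^^^^^^^^^^^^^^^^^^^^^^^^^^^^^^^^^^^^^^^^^^^^^^^^^^^^^^^^^^^^^
ValueError: Initial guess is outside of provided bounds
```

Request:
move_arm([
  [0.018, 0, 0, 0, 0, 0, 0],
  [0.018, 0, 0, 0, 0, 0, 0],
  [0, 0, 0, 0, 0, 0, 0],
  [-0.2, 0, 0, 0, 0, 0, 0],
  [-0.3, 0, 0, 0, 0, 0, 0],
  [0, 0.4, 0, 0, 0, 0, 0],
  [0, 0.4, 0, 0, 0, 0, 0],
  [0.3, 0, 0, 0, 0, 0, 0],
  [0.3, 0, 0, 0, 0, 0, 0],
  [0.26, 0, 0, 0, 0, 0, 0],
  [0, 0, 0, 0, 0, 0, 0],
])

```text
clock: 5.98
position: [0.4649, 0.0707, 0.1381]
ee_rot: [3.141, -0.0, 3.141]
force: [-1.0, 0.0, -1.2]
width: 0.0001
finger_force: 0.0
```

```bash
sed -i 's/^    print(nm,fit(P,k))/    print(nm,fit(P,k) if k.sum()>20 else k.sum())/; s/    q=q\[out\]/    q=q[out] if out.sum()>20 else q/' c.py; python3 c.py d
```

```text
[0.4649 0.0707 0.1381] [-1.   0.  -1.2]
scene (array([0.4645, 0.0073, 0.1487]), 344, 'R', 0.1288, 'fore', 0.0, 'side', -0.025)
top 0
```

View pics/d.png

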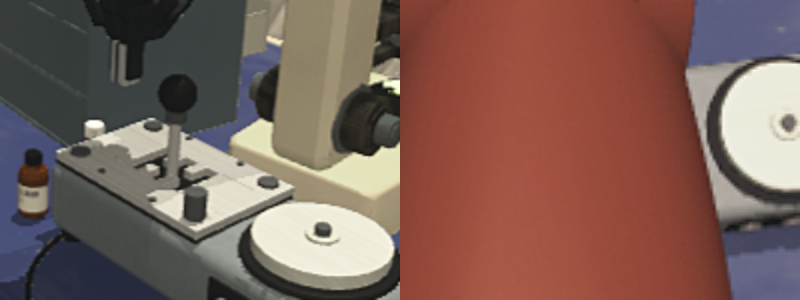

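Knob is at fore ≈ 0 (crop (177,93)), and the fingers are to its left at (125,70). The arm blocks the top view. Pushing right along the cross slot.

Request:
move_arm([
  [0, -0.17, -0.1, 0, 0, 0, 0],
  [0, -0.17, 0, 0, 0, 0, 0],
  [0, -0.04, 0, 0, 0, 0, 0],
  [0, -0.04, 0, 0, 0, 0, 0],
  [0, -0.04, 0, 0, 0, 0, 0],
  [0, -0.04, 0, 0, 0, 0, 0],
  [0, -0.04, 0, 0, 0, 0, 0],
  [0, -0.04, 0, 0, 0, 0, 0],
  [0, -0.04, 0, 0, 0, 0, 0],
  [0, -0.04, 0, 0, 0, 0, 0],
  [0, -0.04, 0, 0, 0, 0, 0],
  [0, -0.04, 0, 0, 0, 0, 0],
  [0, 0, 0, 0, 0, 0, 0],
])

```text
clock: 7.7
position: [0.4643, 0.015, 0.1307]
ee_rot: [3.142, -0.0, 3.14]
force: [1.6, 1.0, -0.7]
width: -0.0003
finger_force: 0.4
```

```bash
python3 c.py
```

```text
[0.4643 0.015  0.1307] [ 1.6  1.  -0.7]
scene (array([ 0.4645, -0.0147,  0.1467]), 357, 'R', 0.1292, 'fore', 0.0, 'side', -0.197)
top 0
```

Request:
move_arm([
  [0, -0.04, 0, 0, 0, 0, 0],
  [0, -0.04, 0, 0, 0, 0, 0],
  [0, -0.04, 0, 0, 0, 0, 0],
  [0, -0.04, 0, 0, 0, 0, 0],
  [0, -0.04, 0, 0, 0, 0, 0],
  [0, -0.04, 0, 0, 0, 0, 0],
  [0, -0.04, 0, 0, 0, 0, 0],
  [0, -0.03, 0, 0, 0, 0, 0],
  [0, 0, 0, 0, 0, 0, 0],
])

```text
clock: 8.93
position: [0.4644, -0.0083, 0.1309]
ee_rot: [-3.141, 0.0, 3.141]
force: [-0.4, 1.1, -0.4]
width: 0.0003
finger_force: 0.4
```

```bash
python3 c.py
```

```text
[ 0.4644 -0.0083  0.1309] [-0.4  1.1 -0.4]
scene (array([ 0.4649, -0.0374,  0.1401]), 342, 'R', 0.1293, 'fore', 0.003, 'side', -0.38)
top 0
```

Request:
move_arm([
  [0, -0.013, 0, 0, 0, 0, 0],
  [0, -0.013, 0, 0, 0, 0, 0],
  [0, 0, 0, 0, 0, 0, 0],
])

```text
clock: 9.4
position: [0.4643, -0.01, 0.1308]
ee_rot: [3.141, -0.0, 3.141]
force: [0.1, 2.1, -1.8]
width: 0.0002
finger_force: 0.6
```

```bash
python3 c.py
```

```text
[ 0.4643 -0.01    0.1308] [ 0.1  2.1 -1.8]
scene (array([ 0.4647, -0.039 ,  0.1396]), 340, 'R', 0.1295, 'fore', 0.001, 'side', -0.393)
top 0
```

Request:
move_arm([
  [0, -0.013, 0, 0, 0, 0, 0],
  [0, -0.013, 0, 0, 0, 0, 0],
  [0, 0, 0, 0, 0, 0, 0],
])

```text
clock: 9.88
position: [0.4644, -0.012, 0.1308]
ee_rot: [3.142, 0.0, 3.141]
force: [-0.6, 1.7, -1.0]
width: -0.0004
finger_force: 0.5
```

```bash
python3 c.py
```

```text
[ 0.4644 -0.012   0.1308] [-0.6  1.7 -1. ]
scene (array([ 0.4649, -0.041 ,  0.1388]), 338, 'R', 0.1295, 'fore', 0.003, 'side', -0.409)
top 0
```

Request:
move_arm([
  [0, -0.012, 0, 0, 0, 0, 0],
  [0, 0, 0, 0, 0, 0, 0],
])

```text
clock: 10.22
position: [0.4644, -0.0129, 0.1309]
ee_rot: [-3.142, 0.0, 3.141]
force: [-0.0, 1.2, -0.8]
width: -0.0002
finger_force: 0.5
```

```bash
python3 c.py e
```

```text
[ 0.4644 -0.0129  0.1309] [-0.   1.2 -0.8]
scene (array([ 0.4647, -0.0417,  0.1385]), 338, 'R', 0.1295, 'fore', 0.001, 'side', -0.415)
top 0
```

View pics/e.png

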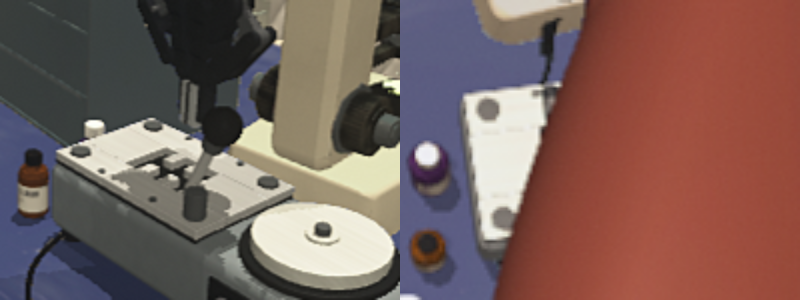

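The lever leans into the right lane's mouth (knob at crop (222,127)), and nothing else has moved. Next I go round to the knob's far side.

Request:
move_arm([
  [0, 0.25, 0, 0, 0, 0, 0],
  [0, 0.3, 0, 0, 0, 0, 0],
  [0.2, 0, 0, 0, 0, 0, 0],
  [0.2, 0, 0, 0, 0, 0, 0],
  [0.18, 0, 0, 0, 0, 0, 0],
  [0, 0, 0, 0, 0, 0, 0],
])

```text
clock: 11.08
position: [0.5082, 0.0282, 0.1308]
ee_rot: [-3.141, -0.0, 3.141]
force: [-0.8, 0.4, -0.2]
width: -0.0002
finger_force: 0.0
```

```bash
python3 c.py; python3 - <<'E'
from h import *
w=snapshot("wrist");a=snapshot("scene")
cv2.imwrite("pics/f.png",np.hstack([cv2.resize(a["frame"][0:300,200:512],(416,400)),cv2.resize(w["frame"],(380,400))])[...,::-1])
P=pts(a);d=np.load("s0.npz");o=np.r_[d["a"].reshape(-1,3),d["b"].reshape(-1,3)]
o=o[(o[:,2]>.09)&(o[:,0]>.53)&(o[:,0]<.75)&(o[:,1]<.1)&(o[:,1]>-.15)]
for z in np.arange(.1,.5,.04):
    q=o[abs(o[:,2]-z)<.02]; print(round(z,2),len(q),q.min(0).round(3) if len(q) else "",q.max(0).round(3) if len(q) else "")
E
```

```text
[0.5082 0.0282 0.1308] [-0.8  0.4 -0.2]
scene (array([ 0.4647, -0.0419,  0.1383]), 336, 'R', 0.1294, 'fore', 0.001, 'side', -0.417)
top 0
0.1 1862 [ 0.585 -0.086  0.09 ] [0.747 0.064 0.12 ]
0.14 1701 [ 0.587 -0.067  0.12 ] [0.75  0.047 0.16 ]
0.18 2557 [ 0.586 -0.076  0.16 ] [0.75  0.071 0.2  ]
0.22 1442 [ 0.587 -0.045  0.2  ] [0.748 0.041 0.24 ]
0.26 1799 [ 0.586 -0.045  0.24 ] [0.75  0.045 0.28 ]
0.3 2562 [ 0.587 -0.045  0.28 ] [0.75  0.042 0.32 ]
0.34 4255 [ 0.599 -0.043  0.32 ] [0.75  0.038 0.36 ]
0.38 1104 [ 0.719 -0.037  0.36 ] [0.75 0.07 0.4 ]
0.42 157 [ 0.715 -0.039  0.4  ] [0.75  0.037 0.406]
0.46 0
```

View pics/f.png

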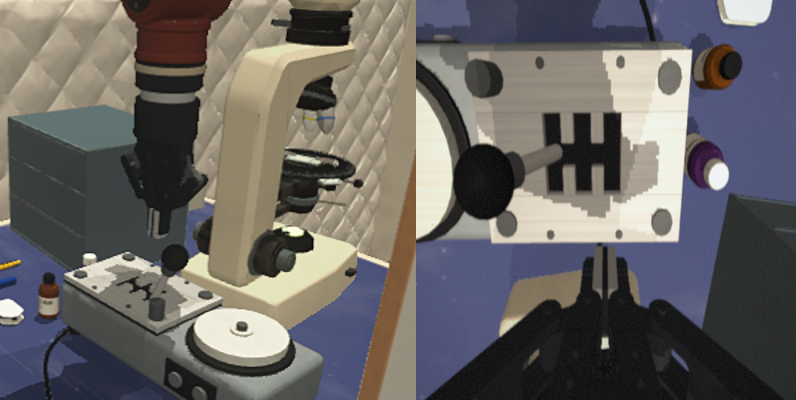

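The wrist view shows the rod in the left-of-image (-y) lane at the cross slot, with the post at (485,78), so near-right is the right corner. The path behind the knob is clear: the microscope starts at x = 0.586.

Request:
move_arm([
  [0, -0.235, 0, 0, 0, 0, 0],
  [0, -0.235, 0, 0, 0, 0, 0],
  [0, -0.235, 0, 0, 0, 0, 0],
  [0, -0.235, 0, 0, 0, 0, 0],
  [0, 0, 0, 0, 0, 0, 0],
  [-0.07, 0, 0, 0, 0, 0, 0],
  [-0.07, 0, 0, 0, 0, 0, 0],
  [-0.03, 0, 0, 0, 0, 0, 0],
  [-0.03, 0, 0, 0, 0, 0, 0],
  [-0.03, 0, 0, 0, 0, 0, 0],
  [-0.03, 0, 0, 0, 0, 0, 0],
  [-0.03, 0, 0, 0, 0, 0, 0],
  [-0.03, 0, 0, 0, 0, 0, 0],
  [0, 0, 0, 0, 0, 0, 0],
])

```text
clock: 13.02
position: [0.4838, -0.0421, 0.1309]
ee_rot: [3.142, 0.0, 3.141]
force: [1.1, -0.6, 1.1]
width: 0.0
finger_force: 0.6
```

```bash
python3 c.py
```

```text
[ 0.4838 -0.0421  0.1309] [ 1.1 -0.6  1.1]
scene (array([ 0.458 , -0.0418,  0.1383]), 341, 'R', 0.1295, 'fore', -0.05, 'side', -0.416)
top 0
```

Request:
move_arm([
  [-0.03, 0, -0.03, 0, 0, 0, 0],
  [-0.04, 0, -0.03, 0, 0, 0, 0],
  [-0.04, 0, 0, 0, 0, 0, 0],
  [-0.04, 0, 0, 0, 0, 0, 0],
  [-0.04, 0, 0, 0, 0, 0, 0],
  [-0.04, 0, 0, 0, 0, 0, 0],
  [-0.04, 0, 0, 0, 0, 0, 0],
  [-0.04, 0, 0, 0, 0, 0, 0],
  [-0.04, 0, 0, 0, 0, 0, 0],
  [-0.03, 0, 0, 0, 0, 0, 0],
  [0, 0, 0, 0, 0, 0, 0],
])

```text
clock: 14.5
position: [0.4552, -0.0421, 0.1264]
ee_rot: [-3.142, 0.0, 3.141]
force: [0.6, -0.2, -0.4]
width: 0.0001
finger_force: 0.4
```

```bash
python3 c.py
```

```text
[ 0.4552 -0.0421  0.1264] [ 0.6 -0.2 -0.4]
scene (array([ 0.4291, -0.0399,  0.1336]), 327, 'R', 0.1293, 'fore', -0.275, 'side', -0.418)
top 0
```

Request:
move_arm([
  [-0.015, 0, 0, 0, 0, 0, 0],
  [-0.015, 0, 0, 0, 0, 0, 0],
  [-0.008, 0, 0, 0, 0, 0, 0],
  [0, 0, 0, 0, 0, 0, 0],
])

```text
clock: 15.1
position: [0.4525, -0.0421, 0.1263]
ee_rot: [3.142, 0.0, 3.141]
force: [1.8, -0.2, -1.3]
width: 0.0001
finger_force: 0.6
```

```bash
python3 c.py
```

```text
[ 0.4525 -0.0421  0.1263] [ 1.8 -0.2 -1.3]
scene (array([ 0.4267, -0.0397,  0.1327]), 314, 'R', 0.1291, 'fore', -0.295, 'side', -0.419)
top 0
```

Request:
move_arm([
  [-0.012, 0, 0, 0, 0, 0, 0],
  [0, 0, 0, 0, 0, 0, 0],
])

```text
clock: 15.45
position: [0.4516, -0.0421, 0.1263]
ee_rot: [3.141, 0.0, 3.141]
force: [1.4, -0.2, -1.4]
width: -0.0002
finger_force: 0.9
```

Request:
move_arm([
  [-0.008, 0, 0, 0, 0, 0, 0],
  [0, 0, 0, 0, 0, 0, 0],
])

```text
clock: 15.7
position: [0.4511, -0.0421, 0.1263]
ee_rot: [3.141, 0.0, 3.141]
force: [4.0, 0.3, -2.4]
width: -0.0003
finger_force: 1.5
```

```bash
python3 c.py
```

```text
[ 0.4511 -0.0421  0.1263] [ 4.   0.3 -2.4]
scene (array([ 0.4258, -0.0395,  0.1327]), 319, 'R', 0.1292, 'fore', -0.302, 'side', -0.418)
top 0
```

Request:
move_arm([
  [-0.006, 0, 0, 0, 0, 0, 0],
  [0, 0, 0, 0, 0, 0, 0],
])

```text
clock: 16.05
position: [0.4507, -0.0421, 0.1263]
ee_rot: [3.141, 0.0, 3.141]
force: [3.8, 1.2, -3.8]
width: -0.0003
finger_force: 1.9
```

```bash
python3 c.py
```

```text
[ 0.4507 -0.0421  0.1263] [ 3.8  1.2 -3.8]
scene (array([ 0.4256, -0.0395,  0.1325]), 316, 'R', 0.1291, 'fore', -0.304, 'side', -0.418)
top 0
```

The force rise shows the soft contact with the end stop, and the knob no longer advances. Drawing the hand away.

Request:
move_arm([
  [0.1, 0, 0, 0, 0, 0, 0],
  [0.2, 0, 0, 0, 0, 0, 0],
  [0.2, 0, 0, 0, 0, 0, 0],
  [0, 0, 0.3, 0, 0, 0, 0],
  [0, 0, 0.4, 0, 0, 0, 0],
  [0, 0, 0.4, 0, 0, 0, 0],
  [0, 0, 0.4, 0, 0, 0, 0],
  [0, 0.4, 0, 0, 0, 0, 0],
  [0, 0.4, 0, 0, 0, 0, 0],
  [-0.2, 0.4, 0, 0, 0, 0, 0],
  [-0.2, 0.4, 0, 0, 0, 0, 0],
  [-0.2, 0.4, 0, 0, 0, 0, 0],
  [-0.2, 0.4, 0, 0, 0, 0, 0],
  [0, 0, 0, 0, 0, 0, 0],
])

```text
clock: 17.9
position: [0.4274, 0.1393, 0.2392]
ee_rot: [-3.141, -0.0, -3.14]
force: [0.3, -0.9, -0.6]
width: -0.0002
finger_force: 0.0
```

```bash
python3 c.py g
```

```text
[0.4274 0.1393 0.2392] [ 0.3 -0.9 -0.6]
scene (array([ 0.4257, -0.0395,  0.1326]), 311, 'R', 0.1292, 'fore', -0.303, 'side', -0.418)
top (array([ 0.4248, -0.0374,  0.1328]), 182, 'R', 0.1288, 'fore', -0.31, 'side', -0.402)
```

View pics/g.png

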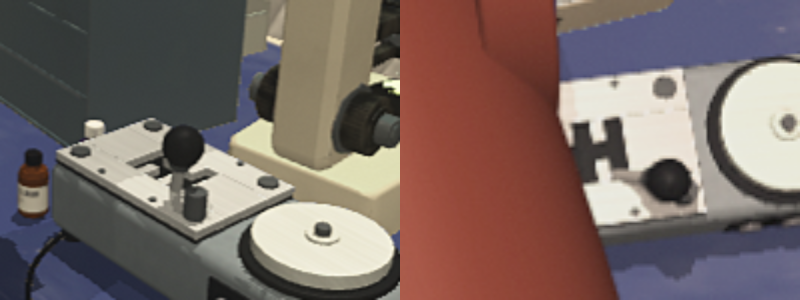

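The knob now sits over the near-right slot beside the post (crop (183,147); top view (668,180)). The lever is at about -0.31 / -0.42, and the hand is clear.

```bash
python3 -c "
from rig import r
print(r.finish_job())"
```

```text
the job is handed in; nothing more can be done
None
```

The lever is fully home in the near-right corner slot beside the tall post, measured at about -0.31 rad fore and -0.42 rad side; the hand is drawn away, nothing around the machine was seen to move, and the job was handed in at about 18 s.

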